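# Count washers out of the tray into the foam insert

## Task

Count the three thick washers out of the white tray: with a fingertip, slide them one at a time across the tray and out through its spout, so that each drops into the slot of the foam insert below before the next one follows. Do not pick any washer up, and leave the two bolts standing in the tray where they are.

Things in the scene. Friction and masses are not known exactly. Their poses are not given: they have to be found in the camera images.
- tray: White plastic counting tray, fixed and level, propped on foam sheets. Origin: on the bench (z = 0) straight below the middle of its spout opening; x points out through the spout, y left of that, z up. Its floor is 54 mm above the bench, with a rim 14 mm high, 3 mm thick: back wall at x -215 mm, side walls at y +/-165 from x -215 to -80, then straight walls converging to the spout at x 0, y +/-22.
- spout (a point): Middle of the spout, the gap 44 mm wide (along y) between the converging rim walls, on the tray floor, 54 mm above the bench. Axes as the tray's. The floor ends in a free edge 4 mm beyond it; past that edge parts drop into the slot.
- slot (a point): Middle of the floor of the slot, a rectangular pocket right below the spout in the charcoal foam insert (fixed, top 50 mm above the bench), 10 mm above the bench and 25 mm beyond the spout. Slot: 90 mm long (x), 46 mm wide (y), 40 mm deep; the tray's edge overhangs its first 24 mm. Axes as the tray's. In a side pocket, 97 mm to +y, a metal cover stands 18 mm above the foam.
- washer0: Thick steel washer lying flat on the tray floor, outside diameter 30 mm, hole 13 mm, 6 mm thick, about 27 g. Origin: centre of its underside. z is the washer's axis.
- washer1: A second washer, same as washer0.
- washer2: A third washer, same as washer0.
- bolt0: Hex bolt standing upright on its head on the tray floor: head 22 mm across the corners and 7.5 mm high, shank 12 mm in diameter, 37.5 mm tall in all, about 45 g. To be left alone. Origin: centre of the underside of the head; z points up along the shank.
- bolt1: A second bolt, same as bolt0, also to be left alone.
Mind the look-alikes: they are no part of the job. What is shaped like the washer0 but black, orange or red is not meant.

How it is judged:
On the way, in this order (a step that is already met when the one before it is completed fails the run):
1. a first washer lies in the slot (((x of washer0 in the frame of slot between -0.047 and 0.047 m and y of washer0 in the frame of slot between -0.025 and 0.025 m and z of washer0 in the frame of slot between -0.005 and 0.032 m) or (x of washer1 in the frame of slot between -0.047 and 0.047 m and y of washer1 in the frame of slot between -0.025 and 0.025 m and z of washer1 in the frame of slot between -0.005 and 0.032 m) or (x of washer2 in the frame of slot between -0.047 and 0.047 m and y of washer2 in the frame of slot between -0.025 and 0.025 m and z of washer2 in the frame of slot between -0.005 and 0.032 m))), for 0.3 s.
2. a second washer has followed it into the slot ((((x of washer0 in the frame of slot between -0.047 and 0.047 m and y of washer0 in the frame of slot between -0.025 and 0.025 m and z of washer0 in the frame of slot between -0.005 and 0.032 m) and (x of washer1 in the frame of slot between -0.047 and 0.047 m and y of washer1 in the frame of slot between -0.025 and 0.025 m and z of washer1 in the frame of slot between -0.005 and 0.032 m)) or ((x of washer0 in the frame of slot between -0.047 and 0.047 m and y of washer0 in the frame of slot between -0.025 and 0.025 m and z of washer0 in the frame of slot between -0.005 and 0.032 m) and (x of washer2 in the frame of slot between -0.047 and 0.047 m and y of washer2 in the frame of slot between -0.025 and 0.025 m and z of washer2 in the frame of slot between -0.005 and 0.032 m)) or ((x of washer1 in the frame of slot between -0.047 and 0.047 m and y of washer1 in the frame of slot between -0.025 and 0.025 m and z of washer1 in the frame of slot between -0.005 and 0.032 m) and (x of washer2 in the frame of slot between -0.047 and 0.047 m and y of washer2 in the frame of slot between -0.025 and 0.025 m and z of washer2 in the frame of slot between -0.005 and 0.032 m)))), for 0.3 s.
3. the third washer has followed into the slot (x of washer0 in the frame of slot between -0.047 and 0.047 m and y of washer0 in the frame of slot between -0.025 and 0.025 m and z of washer0 in the frame of slot between -0.005 and 0.032 m and x of washer1 in the frame of slot between -0.047 and 0.047 m and y of washer1 in the frame of slot between -0.025 and 0.025 m and z of washer1 in the frame of slot between -0.005 and 0.032 m and x of washer2 in the frame of slot between -0.047 and 0.047 m and y of washer2 in the frame of slot between -0.025 and 0.025 m and z of washer2 in the frame of slot between -0.005 and 0.032 m), for 0.3 s.
At the end, for the whole second after the job is handed in: All three washers have come to lie inside the slot of the foam insert (centre within the slot's outline and at least 8 mm below the top of the foam, moving slower than 0.1 m/s), and both bolts stand upright within 15 mm of where they began (all of step 3 and linear speed of each of washer0, washer1, washer2 below 0.1 m/s and angle between each of bolt0, bolt1's own z axis and vertical below 0.2 rad and distance of each of bolt0, bolt1 from where it was at the start of the episode below 0.015 m); the robot touches nothing.
It fails at once if a washer is lifted (more than 15 mm above the tray floor) (z of any of washer0, washer1, washer2 in the frame of tray above 0.069 m).
It fails at once if a bolt is knocked over (tilted more than 0.3 rad) or pushed or carried more than 15 mm (angle between any of bolt0, bolt1's own z axis and vertical above 0.3 rad or distance of any of bolt0, bolt1 from where it was at the start of the episode above 0.015 m).
It also fails if it takes over 70 s, if anything falls off the work surface, if the arm or the gripper's body presses on something with over 40 N, if the wrist force passes 120 N, or if a joint passes its speed limit or range.

## Robot

A 6-joint arm with a two-finger parallel gripper is mounted at the origin on the work surface. World frame = base frame: x ahead of the robot, y to its left, z up, the work surface at z = 0. Lengths are in m, angles in rad, forces in N, time in s.
With the tool pointing down it reaches from about 0.3 to 1 m from the base axis. Payload 5.1 kg.
Tool frame: the origin (TCP) lies at the centre of the arm's flange, where the gripper is bolted on; the fingertips stand 190 mm ahead of it and the grasp point (between the pads) lies r.hold_point_z ahead of it (r.hold_point_z is the distance from the TCP to the grasp point, in m); z points along the fingers, y is the line along which they close (so a half turn about z gives the same grasp; the last joint's range is limited). The gripper opens to 95 mm and grips with 3 to 60 N. Pads are 20 mm wide; open, the fingers measure 119 mm over their backs; the gripper's body (75 mm by 180 mm) begins 59 mm behind the grasp point.
Start: joints at [1.044, 0.124, 1.65, -0, 1.367, -0.083], TCP at [0.279, 0.587, 0.405] pointing down, gripper open.
Joint ranges: [-2.61, 2.61], [-1.02, 2.33], [0.03, 2.71], [-1.35, 4.49], [0.32, 2.68], [-2.91, 2.91]. Speed limits (rad/s): [2.57, 2.57, 3.14, 3.14, 3.14, 3.14].

## Interface

Orientations are given as [roll, pitch, yaw] about the fixed x, y, z axes, in that order (R = Rz(yaw) Ry(pitch) Rx(roll)).
In Python, from workcell import r gives the robot as it stands.
- The arm moves only by the tool move_arm, never from a script. Its argument "targets" is a list of rows, each a list of 3 entries, a list of its own where there are three numbers: the shift along the tool's x, y, z in cm, then the turn, a rotation vector about the tool's x, y, z in rad, then the finger opening in cm, from 0 to 9.51. A call has 1 to 8 rows; each row shifts and turns the commanded pose from where the row before left it, along the tool's axes as they then stand; what a row does not reach is not made up. A row lasts 1/8 s, in which the tool goes at most 62.5 mm and 10.7 degrees, less where a joint would pass 70% of its speed; a pose out of reach is approached as far as the arm can. A call with a gripper value outside its range is refused whole. The fingers move at their own pace and stop on an object; "squeeze" is the grip in N (left out, the last holds). Time passes only in rows, so rows that do not move let the fingers close. It gives the time, the measured TCP pose, the force, the opening and the grip force at its end, in the units of the state.
- r.observe(): the state, without advancing time (a new reading comes with each control period).
- r.camera(name): name is "side" or "top" or "wrist"; returns a dict with "color" (384x512x3 uint8, red, green, blue), "mtx" (3x3 intrinsics, pixels), "R" (3x3) and "t" (3): a world point X has camera coordinates R X + t; the wrist camera has in their place "tool_from_camera" (4x4, takes a point from camera to tool coordinates, whose origin is the TCP and whose axes are the flange's). Camera axes: x right, y down, z forward; pixel columns grow to the right and rows downward; lengths in m; the calibration is good to about 2 mm. A picture is of the moment at which its call begins: read the wrist's pose just before it. There is no depth.
- r.close_job(): hands the job in; it is judged then, once.
Trained networks look in a picture, given as the dict that the camera call returned (one of the last four; its "shot" number tells which), for a name from the list of things; names that differ only in an ending like _2 or _b are one class to them, and where a whole thing is asked for, a point or a joint stands for the part that bears it (a point fixed in the world has none). Each returns a list of dicts, best first, with "score" (0 to 1); they miss things now and then, are a little off and sometimes report something else, mostly with a low value. They report only what shows in the picture. A call takes as long as a camera call. They do not tell look-alikes from the thing itself.
- r.recognise(label, picture): "extent" ([left, top, right, bottom] in pixels, round what is visible of it).
- r.outline_of(label, picture): "pixels" (384x512 bool, what is visible of it) and "extent" ([left, top, right, bottom] in pixels, round what is visible of it).
The state is a dict: "clock": time; "joints": joint angles; "qvel": joint speeds; "effort": joint torques, N m; "tool_pos": TCP position; "ee_rot": TCP orientation; "contact_force": force on the tool from outside, world axes, zero at the start; "torque": the same for the moment, N m; "grip_width": finger opening in m; "grasp_force": force on a finger pad.
Only numpy, scipy, OpenCV 4.12 (cv2) and the standard library are available. Lean on these libraries where they do the work, as an engineer would, in place of code of your own. Each camera call takes 0.05 s, during which the arm holds its last target. There are 200 camera calls.

## Working session

There is one attempt and no reset: what is moved stays moved. The work goes in short steps, Python scripts to look and compute and a tool call to move; the robot and the scene stay as the last step left them, time stands still between calls to the robot, and variables do not carry over. Pictures are saved under pics/ and viewed, at most 10 in all, crops included, and the job is handed in when it is done.

Besides the shell and the picture viewer there is one more tool, called after "Emit:" by a JSON object that holds its "fn" and its "kwargs", one argument or row to a line. move_arm: Moves the arm, as the interface text tells. Its arguments: {"type":"object","properties":{"targets":{"type":"array","items":{"type":"array"}},"squeeze":{"type":"number"}},"required":["targets"]}

```bash
mkdir -p pics; python3 - <<'E'
from workcell import r
import cv2,json
s=r.observe();print(s, r.hold_point_z)
for n in ["top","side"]:
    p=r.camera(n);cv2.imwrite(f"pics/{n}0.png",p["color"][:,:,::-1])
    print(n,p["mtx"].tolist(),p["R"].tolist(),p["t"].tolist())
    for l in ["washer0","bolt0","tray","slot"]:
        try: print(l,[(round(d["score"],2),[round(float(v)) for v in d["extent"]]) for d in r.recognise(l,p)])
        except Exception as e: print(l,e)
E
```

```text
{'clock': 0.0, 'joints': array([ 1.04439506e+00,  1.24481972e-01,  1.65165403e+00,  1.16277530e-05,
        1.36749528e+00, -8.26121040e-02]), 'qvel': array([ 2.56565304e-05, -9.39201310e-05,  2.39751009e-03, -3.83006511e-04,
       -5.50952726e-04, -6.05109339e-04]), 'effort': array([ 1.97388516e-03, -4.17569697e+01, -3.59948552e+01,  7.74759217e-02,
        4.88361949e-02, -1.41188370e-04]), 'tool_pos': array([0.27899402, 0.58680429, 0.40351343]), 'ee_rot': array([-3.13956192e+00, -1.79568078e-04,  2.69780095e+00]), 'contact_force': array([0.78383749, 0.14610538, 0.78268391]), 'torque': array([-0.02379028,  0.01167766, -0.01712728]), 'grasp_force': 0.0, 'grip_width': 0.09494209367924096} 0.1713
top [[496.34080886338376, 0.0, 258.63543617745245], [0.0, 496.34080886338376, 196.12887249158302], [0.0, 0.0, 1.0]] [[0.01103089526757885, -0.9999265563902949, 0.0050200771948747235], [-0.994084472604026, -0.011508646269403875, -0.10799820548796611], [0.1080480480025943, -0.003799063896874306, -0.9941384141236757]] [-0.018600999727969098, 0.5051855715253314, 0.9460313112841393]
washer0 [(0.6
[... 401 characters left out ...]
14.07118891140783, 190.38979044354514], [0.0, 0.0, 1.0]] [[0.9478819635659044, -0.31835774671816736, 0.012966427841810634], [-0.21394855351561443, -0.6661140222004592, -0.7145055114388569], [0.2361054840426667, 0.6744927386803043, -0.699509646732996]] [-0.4676197525045706, 0.15836251122840123, 0.6647471978864237]
washer0 [(0.74, [246, 201, 259, 216]), (0.71, [187, 313, 208, 335]), (0.7, [322, 283, 342, 304]), (0.68, [250, 313, 270, 329]), (0.68, [293, 305, 310, 324]), (0.63, [221, 171, 235, 180]), (0.54, [218, 192, 236, 202]), (0.44, [161, 110, 405, 287])]
bolt0 [(0.59, [277, 202, 290, 221]), (0.5, [226, 140, 237, 156])]
tray [(0.56, [158, 112, 403, 287])]
slot [(0.74, [166, 111, 407, 288])]
```

```bash
python3 - <<'E'
import cv2
a=cv2.imread("pics/top0.png")[60:300,120:400];cv2.imwrite("pics/top0c.png",cv2.resize(a,(700,600),interpolation=cv2.INTER_CUBIC))
a=cv2.imread("pics/side0.png")[90:345,140:420];cv2.imwrite("pics/side0c.png",cv2.resize(a,None,fx=2.35,fy=2.35,interpolation=cv2.INTER_CUBIC))
E
```

```text
(no output)
```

View pics/top0c.png

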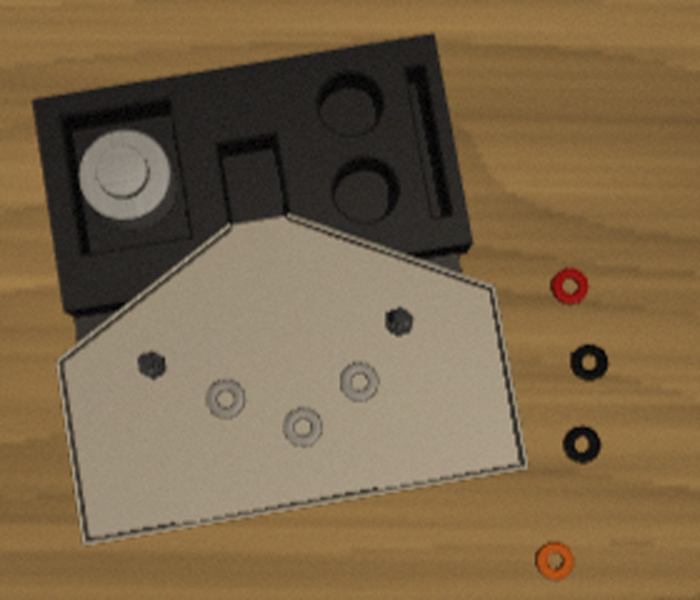

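View pics/side0c.png

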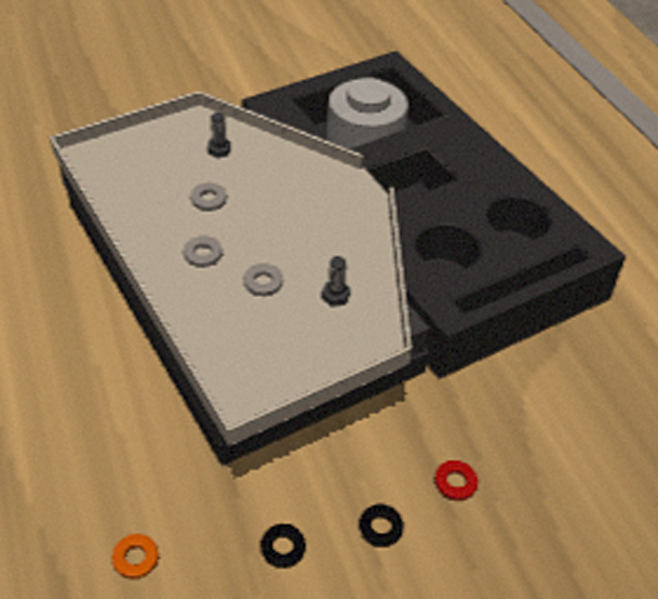

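The top crop shows the three grey washers at about (226,399), (303,427) and (359,382). The bolts are at (152,365) and (399,321), and the spout is at (260,222) facing up. The coloured rings lie outside the tray. Next I'll fit the tray pose and the part positions.

```bash
cat > h.py <<'E'
import numpy as np,cv2
def ray(p,u,z):
    d=p["R"].T@np.linalg.solve(p["mtx"],[u[0],u[1],1.]);c=-p["R"].T@p["t"]
    return (c+d*(z-c[2])/d[2])[:2]
def proj(p,X):
    q=(X@p["R"].T+p["t"])@p["mtx"].T
    return q[:,:2]/q[:,2:]
def tr(T,xy):
    c,s=np.cos(T[2]),np.sin(T[2]);return np.array(T[:2])+np.asarray(xy)@np.array([[c,s],[-s,c]])
def inv(T,xy):
    c,s=np.cos(T[2]),np.sin(T[2]);return (np.asarray(xy)-T[:2])@np.array([[c,-s],[s,c]])
E
python3 - <<'E'
from workcell import r
from h import *
from scipy.optimize import least_squares
P={n:r.camera(n) for n in ["top","side"]}
C=np.array([[0,22],[0,-22],[-80,165],[-80,-165],[-215,-165],[-215,165.]])/1000
t=np.array([[232,228],[289,216],[62,360],[493,289],[524,466],[87,542]])/2.5+[120,60]
s=np.array([[362,159],[391,190],[200,95],[410,350],[229,437],[54,139]])/2.35+[140,90]
for nm,use in (("top",(1,0)),("side",(0,1)),("both",(1,1))):
    f=lambda T:np.concatenate([w*(proj(P[n],np.c_[tr(T,C*1.008),np.full(6,.068)])-u).ravel() for n,u,w in (("top",t,use[0]),("side",s,use[1]))])
    o=least_squares(f,[.55,0,.15]);T=o.x;print(nm,T,np.abs(o.fun).max())
np.save("T.npy",T)
for n in P:
    p=P[n]
    for l,z in(("washer0",.058),("bolt0",.0577)):
        for d in r.outline_of(l,p):
            v,uu=np.nonzero(d["pixels"]); 
            if len(v)==0: continue
            m=cv2.minEnclosingCircle(np.c_[uu,v].astype(np.float32))[0]
            e=d["extent"];m=[(e[0]+e[2])/2,(e[1]+e[3])/2]
            w=ray(p,m,z);q=inv(T,w)*1000
            if -230<q[0]<20 and abs(q[1])<170: print(n,l,round(d["score"],2),np.round(m,1),w.round(4),q.round(1))
p=P["top"]
for m in ((180.8,206),(279.6,188.4)):
    for z in (.06,.0915): print("bolt",inv(T,ray(p,m,z))*1000)
E
```

```text
top [0.59151332 0.05360083 0.17854411] 1.5150665701743833
side [0.59067497 0.04986941 0.17824541] 1.3910312065347625
both [0.59126312 0.05218909 0.1783333 ] 2.740464503740668
top washer0 0.61 [210.4 220.9] [0.4539 0.0779] [-130.6   49.6]
top washer0 0.47 [264.6 212.8] [ 0.4705 -0.0244] [-132.4  -54. ]
top washer0 0.43 [241.2 230.2] [0.4371 0.0195] [-157.6   -4.8]
side washer0 0.69 [251.4 207.4] [ 0.4702 -0.0201] [-132.   -49.7]
side washer0 0.62 [229.5 174.6] [0.4567 0.0736] [-128.6   44.9]
side washer0 0.55 [226.4 198.2] [0.4347 0.0149] [-160.7   -8.9]
side bolt0 0.68 [283.1 210.3] [ 0.5205 -0.0432] [-86.6 -81.3]
side bolt0 0.52 [233. 148.] [0.4851 0.1489] [-87.3 114. ]
bolt [-93.63297969 100.10535992]
bolt [-97.18008151  95.84027161]
bolt [-91.59747071 -89.77190073]
bolt [-95.21313834 -87.64100256]
```

Emit:
{"fn": "move_arm", "kwargs": {
  "targets": [
    [[-3.25,-3.63,0],[0,0,0],1.4],
    [[-3.25,-3.63,0],[0,0,0],1.4],
    [[-3.25,-3.63,0],[0,0,0],1.4],
    [[-3.25,-3.63,0],[0,0,0],1.4],
    [[-3.25,-3.63,0],[0,0,0],1.4],
    [[-3.25,-3.63,0],[0,0,0],1.4],
    [[-3.25,-3.63,0],[0,0,0],1.4],
    [[-3.25,-3.63,0],[0,0,0],1.4]
  ]
}}

```text
clock: 1.8
tool_pos: [0.3893, 0.2116, 0.4051]
ee_rot: [3.141, 0.001, 2.698]
contact_force: [0.8, 0.7, -0.3]
grip_width: 0.0205
grasp_force: 0.0
```

Emit:
{"fn": "move_arm", "kwargs": {
  "targets": [
    [[-3.25,-3.63,0],[0,0,0],1.4],
    [[-3.25,-3.63,0],[0,0,0],1.4],
    [[-3.25,-3.63,0],[0,0,0],1.4],
    [[-3.25,-3.63,0],[0,0,0],1.4],
    [[0,0,0],[0,0,-0.155],1.4],
    [[0,0,0],[0,0,-0.155],1.4],
    [[0,0,0],[0,0,-0.155],1.4],
    [[0,0,0],[0,0,-0.155],1.4]
  ]
}}

```text
clock: 2.8
tool_pos: [0.4442, 0.0261, 0.4049]
ee_rot: [-3.142, 0.0, -2.961]
contact_force: [0.5, 0.3, 0.6]
grip_width: 0.0139
grasp_force: 0.0
```

Emit:
{"fn": "move_arm", "kwargs": {
  "targets": [
    [[0,0,0],[0,0,0],1.4],
    [[0,0,0],[0,0,0],1.4]
  ]
}}

```text
clock: 3.05
tool_pos: [0.4443, 0.0262, 0.4048]
ee_rot: [-3.142, 0.0, -2.968]
contact_force: [1.0, 1.4, 0.1]
grip_width: 0.0139
grasp_force: 0.0
```

```bash
cat >> h.py <<'E'
from scipy.spatial.transform import Rotation
def wrist(r):
    s=r.observe();p=r.camera("wrist")
    A=np.eye(4);A[:3,:3]=Rotation.from_euler("xyz",s["ee_rot"]).as_matrix();A[:3,3]=s["tool_pos"]
    M=np.linalg.inv(A@p["tool_from_camera"]);p["R"]=M[:3,:3];p["t"]=M[:3,3];return s,p
E
python3 - <<'E'
from workcell import r
from h import *
T=np.load("T.npy");s,p=wrist(r);print(s["clock"],s["tool_pos"],s["ee_rot"],s["grip_width"])
cv2.imwrite("pics/w1.png",p["color"][:,:,::-1])
for l,z in(("washer0",.057),("bolt0",.0577)):
    for d in r.outline_of(l,p):
        e=d["extent"];m=[(e[0]+e[2])/2,(e[1]+e[3])/2];w=ray(p,m,z)
        print(l,round(d["score"],2),np.round(m,1),w.round(4),(inv(T,w)*1000).round(1))
C=np.array([[0,22],[0,-22],[-80,165],[-80,-165],[-215,-165],[-215,165.]])/1000
print(proj(p,np.c_[tr(T,C),np.full(6,.068)]).round())
E
```

```text
3.05 [0.44425889 0.02616658 0.40482443] [-3.14154295e+00  1.46301963e-04 -2.96755426e+00] 0.013934785704950858
washer0 0.96 [90.2 41.8] [ 0.3371 -0.1533] [-286.6 -157.1]
washer0 0.9 [ 74.6 220.4] [ 0.5288 -0.1667] [-100.3 -204.3]
washer0 0.85 [205.3 196. ] [ 0.4735 -0.0225] [-129.2  -52.6]
washer0 0.81 [247.6 172.7] [0.4389 0.0196] [-155.7   -5. ]
washer0 0.8 [ 71.  121.2] [ 0.4166 -0.1712] [-211.5 -188.9]
washer0 0.65 [ 65.5 171.9] [ 0.4726 -0.1769] [-157.4 -204.4]
washer0 0.57 [295.9 196.8] [0.4568 0.0777] [-127.8   49. ]
bolt0 0.93 [343.6 229.6] [0.4859 0.1405] [-88.  105.6]
bolt0 0.72 [171.8 230.7] [ 0.5219 -0.0553] [-87.4 -93.4]
[[271. 300.]
 [234. 301.]
 [398. 240.]
 [107. 241.]
 [ 88. 118.]
 [416. 117.]]
```

View pics/w1.png

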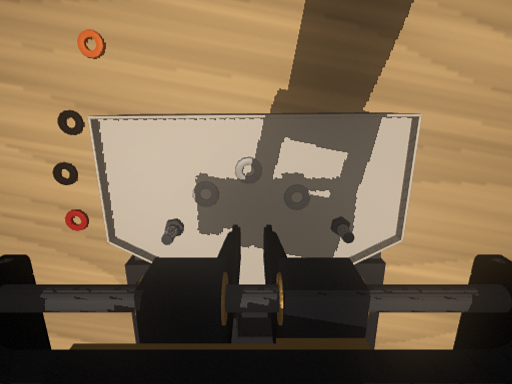

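The wrist view agrees with the top camera: washers at (205,196), (248,173) and (296,197), bolts clear of the paths. I'll compute the pushes now.

```bash
cat > plan.py <<'E'
import sys
from workcell import r
from h import *
T=np.array([.5915,.0538,.1784])
W={"A":(.4555,.0777),"B":(.4720,-.0235),"C":(.4384,.0195)}
w=np.array(eval(sys.argv[1]) if "(" in sys.argv[1] else W[sys.argv[1]])
s=r.observe();R=Rotation.from_euler("xyz",s["ee_rot"]).as_matrix()
goal=tr(T,[.004,0.]);d=goal-w;L=np.linalg.norm(d);d/=L
yaw=np.arctan2(-d[1],-d[0]);dy=(yaw-s["ee_rot"][2]+np.pi)%(2*np.pi)-np.pi
start=w-d*.034
print("clock",s["clock"],"tray",inv(T,w)*1000,"L cm",L*100,"turn tool z",-dy)
dp=np.r_[start,.2465]-s["tool_pos"]
print("shift in present tool axes cm",(R.T@dp*100).round(2), "push travel cm to wash at edge", (L+.034-.0233)*100)
E
python3 plan.py A
```

```text
clock 3.2 tray [-129.60034861   47.65458677] L cm 14.184503089242211 turn tool z 0.33945727734961473
shift in present tool axes cm [ 1.2   6.01 15.83] push travel cm to wash at edge 15.25450308924221
```

Emit:
{"fn": "move_arm", "kwargs": {
  "targets": [
    [[0.6,3.0,3],[0,0,0],1.4],
    [[0.6,3.0,3],[0,0,0],1.4],
    [[0,0,2],[0,0,0.17],1.4],
    [[0,0,2],[0,0,0.17],1.4],
    [[0,0,2.5],[0,0,0],1.4],
    [[0,0,2],[0,0,0],1.4],
    [[0,0,0.9],[0,0,0],1.4],
    [[0,0,0.4],[0,0,0],1.4]
  ]
}}

```text
clock: 4.2
tool_pos: [0.422, 0.0831, 0.2466]
ee_rot: [-3.142, -0.0, 2.978]
contact_force: [-0.3, 1.1, -0.3]
grip_width: 0.014
grasp_force: 0.0
```

```bash
python3 plan.py A; python3 - <<'E'
from workcell import r
import cv2
from h import *
s,p=wrist(r);print(s["tool_pos"],s["contact_force"])
q=r.camera("side");cv2.imwrite("pics/s2.png",np.hstack([p["color"][:,:,::-1][:, 100:412],cv2.resize(q["color"][100:292,140:396,::-1],(512,384))]))
E
```

```text
clock 4.2 tray [-129.60034861   47.65458677] L cm 14.184503089242211 turn tool z 0.00013476824888281058
shift in present tool axes cm [0.01 0.01 0.01] push travel cm to wash at edge 15.25450308924221
[0.42203314 0.08313484 0.24662234] [-0.34866454  1.05635304 -0.27648967]
```

View pics/s2.png

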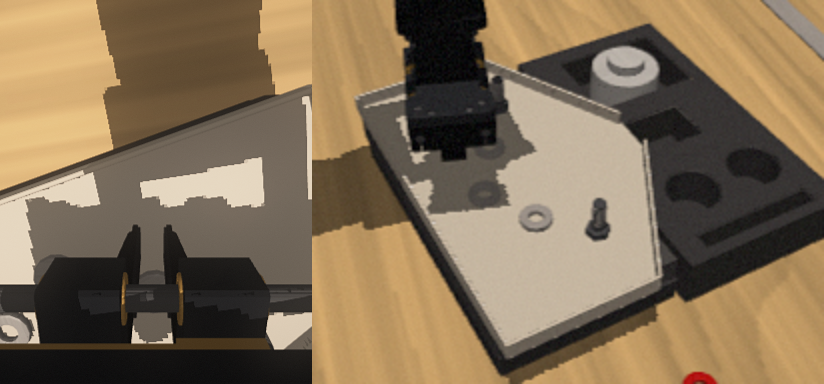

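The washer sits centred in the finger gap, at about (152,275) in the left half. Pushing.

Emit:
{"fn": "move_arm", "kwargs": {
  "targets": [
    [[-0.8,0,0],[0,0,0],1.4],
    [[-1,0,0],[0,0,0],1.4],
    [[-1.2,0,0],[0,0,0],1.4],
    [[-1.2,0,0],[0,0,0],1.4],
    [[-1.2,0,0],[0,0,0],1.4],
    [[-1.2,0,0],[0,0,0],1.4],
    [[-1.2,0,0],[0,0,0],1.4],
    [[-1.2,0,0],[0,0,0],1.4]
  ]
}}

```text
clock: 5.3
tool_pos: [0.5116, 0.0683, 0.2467]
ee_rot: [-3.142, -0.0, 2.978]
contact_force: [-0.5, -0.3, -0.1]
grip_width: 0.0138
grasp_force: 0.1
```

Emit:
{"fn": "move_arm", "kwargs": {
  "targets": [
    [[-1.2,0,0],[0,0,0],1.4],
    [[-1.2,0,0],[0,0,0],1.4],
    [[-1,0,0],[0,0,0],1.4],
    [[-0.8,0,0],[0,0,0],1.4],
    [[-0.4,0,0],[0,0,0],1.4]
  ]
}}

```text
clock: 5.92
tool_pos: [0.5566, 0.0609, 0.2468]
ee_rot: [-3.142, -0.0, 2.978]
contact_force: [-0.4, -0.1, -0.8]
grip_width: 0.0138
grasp_force: 0.1
```

```bash
cat > look.py <<'E'
from workcell import r
from h import *
import sys
n=sys.argv[1];s,p=wrist(r);q=r.camera("top");print(s["clock"],s["tool_pos"],s["contact_force"].round(1))
T=np.array([.5915,.0538,.1784]);print("tcp tray",inv(T,s["tool_pos"][:2])*1000)
q2=r.camera("side")
cv2.imwrite(f"pics/{n}.png",np.hstack([cv2.resize(q["color"][80:240,150:350,::-1],(400,320)),cv2.resize(q2["color"][90:250,200:400,::-1],(400,320))]))
for nm,pic in(("wrist",p),("top",q),("side",q2)):
    for d in r.recognise("washer0",pic):
        e=d["extent"];m=[(e[0]+e[2])/2,(e[1]+e[3])/2];w=ray(pic,m,.058);v=inv(T,w)*1000
        if -230<v[0]<80 and abs(v[1])<160: print(nm,round(d["score"],2),w.round(4),v.round(1))
E
python3 look.py l1
```

```text
5.925 [0.55659387 0.06085415 0.24675663] [-0.4 -0.1 -0.8]
tcp tray [-33.10033231  13.13646131]
wrist 0.97 [0.4363 0.0196] [-158.8   -6.1]
wrist 0.96 [0.5756 0.0577] [-14.9   6.6]
wrist 0.59 [ 0.4708 -0.0234] [-132.5  -54.6]
top 0.53 [ 0.4713 -0.0206] [-131.5  -51.9]
top 0.43 [0.4294 0.0162] [-166.2   -8.2]
side 0.64 [ 0.4688 -0.0233] [-134.4  -54.1]
side 0.62 [0.5776 0.0416] [-15.8  -9.6]
side 0.47 [0.4337 0.0147] [-162.2  -10.5]
```

View pics/l1.png

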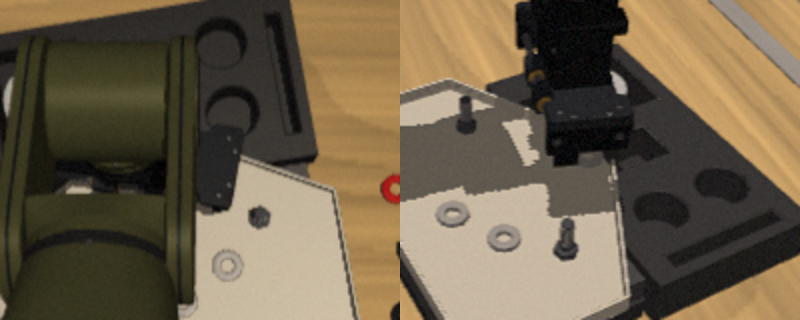

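Washer A is at about (592,158) in the side half, just inside the spout. For the last bit I'll narrow the fingers to clear the rim walls.

Emit:
{"fn": "move_arm", "kwargs": {
  "targets": [
    [[-0.5,0,0],[0,0,0],0.6],
    [[-0.8,0,0],[0,0,0],0.6],
    [[-0.7,0,0],[0,0,0],0.6],
    [[-0.5,0,0],[0,0,0],0.6],
    [[0,0,0],[0,0,0],0.6],
    [[0,0,0],[0,0,0],0.6]
  ]
}}

```text
clock: 6.98
tool_pos: [0.5807, 0.0569, 0.2466]
ee_rot: [-3.142, -0.0, 2.978]
contact_force: [0.2, 0.2, 0.7]
grip_width: 0.0061
grasp_force: 0.0
```

Emit:
{"fn": "move_arm", "kwargs": {
  "targets": [
    [[1.5,0,0],[0,0,0],1.4],
    [[2,0,-2],[0,0,0],1.4],
    [[4,0,-4],[0,0,0],1.4],
    [[5,0,-3],[0,0,0],1.4]
  ]
}}

```text
clock: 7.48
tool_pos: [0.4559, 0.0774, 0.338]
ee_rot: [3.141, 0.001, 2.978]
contact_force: [0.1, 0.2, 1.7]
grip_width: 0.0141
grasp_force: 0.0
```

```bash
python3 look.py l2; python3 plan.py B
```

```text
7.475 [0.45592989 0.07744049 0.33802019] [0.1 0.2 1.7]
tcp tray [-129.22333128   47.32290463]
wrist 0.76 [ 0.4728 -0.0223] [-130.4  -53.9]
wrist 0.58 [0.4357 0.0198] [-159.4   -5.8]
top 0.47 [0.612  0.0547] [20.4 -2.7]
top 0.46 [ 0.4708 -0.025 ] [-132.7  -56.1]
side 0.6 [ 0.4724 -0.0246] [-131.2  -56. ]
side 0.47 [0.4344 0.0161] [-161.3   -9.3]
clock 7.775 tray [-131.32068782  -54.86726667] L cm 14.602090775817633 turn tool z -0.7274308637965685
shift in present tool axes cm [ -0.56 -11.95   8.93] push travel cm to wash at edge 15.672090775817631
```

View pics/l2.png

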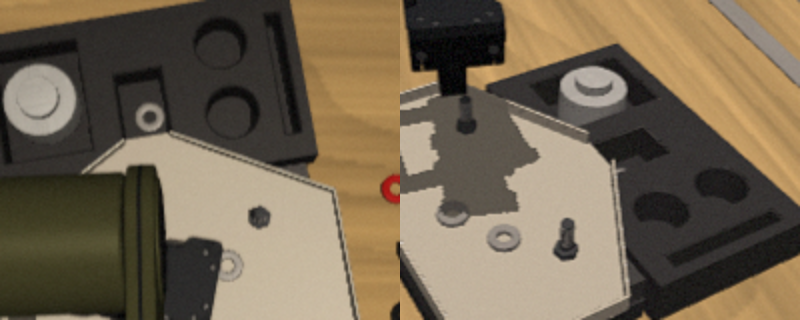

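Washer A lies in the slot, at (150,117) in the left half. Now B.

Emit:
{"fn": "move_arm", "kwargs": {
  "targets": [
    [[-0.28,-5.97,0],[0,0,0],1.4],
    [[-0.28,-5.98,0],[0,0,0],1.4],
    [[0,0,1],[0,0,-0.182],1.4],
    [[0,0,1],[0,0,-0.182],1.4],
    [[0,0,2],[0,0,-0.182],1.4],
    [[0,0,2.5],[0,0,-0.181],1.4],
    [[0,0,1.7],[0,0,0],1.4],
    [[0,0,0.7],[0,0,0],1.4]
  ]
}}

```text
clock: 8.78
tool_pos: [0.4433, -0.0416, 0.2456]
ee_rot: [3.139, -0.003, -2.581]
contact_force: [-0.3, -0.5, -0.4]
grip_width: 0.0142
grasp_force: 0.0
```

```bash
python3 plan.py B; python3 look.py l3|grep wrist
```

```text
clock 8.775 tray [-131.32068782  -54.86726667] L cm 14.602090775817633 turn tool z -0.0031915352123395024
shift in present tool axes cm [ 0.01 -0.   -0.09] push travel cm to wash at edge 15.672090775817631
wrist 0.59 [ 0.4619 -0.0302] [-142.4  -59.7]
wrist 0.5 [0.4244 0.0242] [-169.7    0.5]
```

Emit:
{"fn": "move_arm", "kwargs": {
  "targets": [
    [[-0.8,0,0],[0,0,0],1.4],
    [[-1,0,0],[0,0,0],1.4],
    [[-1.2,0,0],[0,0,0],1.4],
    [[-1.2,0,0],[0,0,0],1.4],
    [[-1.2,0,0],[0,0,0],1.4],
    [[-1.2,0,0],[0,0,0],1.4],
    [[-1.2,0,0],[0,0,0],1.4],
    [[-1.2,0,0],[0,0,0],1.4]
  ]
}}

```text
clock: 10.07
tool_pos: [0.5203, 0.007, 0.2477]
ee_rot: [3.141, -0.0, -2.578]
contact_force: [-0.4, 0.2, -0.5]
grip_width: 0.0141
grasp_force: 0.2
```

Emit:
{"fn": "move_arm", "kwargs": {
  "targets": [
    [[-1.2,0,0],[0,0,0],1.4],
    [[-1.2,0,0],[0,0,0],1.4],
    [[-1,0,0],[0,0,0],1.4],
    [[-0.8,0,0],[0,0,0],1.4],
    [[-0.4,0,0],[0,0,0],1.4]
  ]
}}

```text
clock: 10.7
tool_pos: [0.5589, 0.0313, 0.2477]
ee_rot: [3.142, -0.0, -2.578]
contact_force: [-0.2, -0.4, 0.4]
grip_width: 0.0141
grasp_force: 0.2
```

```bash
python3 look.py l4
```

```text
10.7 [0.55888918 0.03129882 0.2477121 ] [-0.2 -0.4  0.4]
tcp tray [-36.0862057  -16.35710419]
wrist 0.91 [0.4357 0.021 ] [-159.1   -4.7]
wrist 0.74 [0.5746 0.0404] [-19.  -10.2]
side 0.43 [0.4335 0.0148] [-162.4  -10.4]
```

View pics/l4.png

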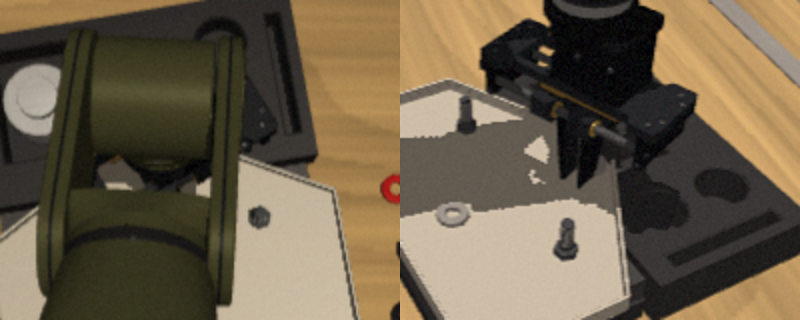

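B is near the spout mouth, ahead of the fingers (wrist estimate x −19, y −10 mm). I'll finish this push the same way.

Emit:
{"fn": "move_arm", "kwargs": {
  "targets": [
    [[-0.5,0,0],[0,0,0],0.6],
    [[-0.8,0,0],[0,0,0],0.6],
    [[-0.8,0,0],[0,0,0],0.6],
    [[-0.7,0,0],[0,0,0],0.6],
    [[0,0,0],[0,0,0],0.6],
    [[0,0,0],[0,0,0],0.6]
  ]
}}

```text
clock: 11.75
tool_pos: [0.5822, 0.046, 0.2476]
ee_rot: [3.141, -0.0, -2.578]
contact_force: [-0.3, 0.6, -0.8]
grip_width: 0.0062
grasp_force: 0.0
```

Emit:
{"fn": "move_arm", "kwargs": {
  "targets": [
    [[1.5,0,0],[0,0,0],1.4],
    [[2,0,-2],[0,0,0],1.4],
    [[4,0,-4],[0,0,0],1.4],
    [[5,0,-3],[0,0,0],1.4],
    [[3,0,0],[0,0,0],1.4]
  ]
}}

```text
clock: 12.38
tool_pos: [0.4495, -0.0379, 0.3405]
ee_rot: [-3.138, 0.004, -2.579]
contact_force: [0.3, 0.4, 0.2]
grip_width: 0.0138
grasp_force: 0.0
```

```bash
python3 look.py l5; python3 plan.py "(.4368,.0198)"
```

```text
12.375 [ 0.44952416 -0.03786511  0.34049282] [0.3 0.4 0.2]
tcp tray [-155.98897938  -65.0159353 ]
wrist 0.56 [0.4372 0.0225] [-157.4   -3.4]
top 0.68 [0.6061 0.0557] [14.7 -0.7]
side 0.55 [0.4345 0.0155] [-161.3   -9.8]
clock 12.675 tray [-158.27821447   -6.00806327] L cm 16.238939533035378 turn tool z 0.3478862984536182
shift in present tool axes cm [1.41 6.7  9.09] push travel cm to wash at edge 17.308939533035378
```

View pics/l5.png

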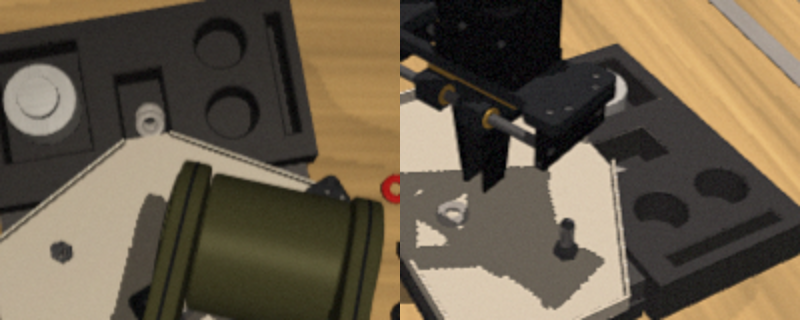

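B rests on A in the slot, at (150,120). Now C.

Emit:
{"fn": "move_arm", "kwargs": {
  "targets": [
    [[0.7,3.35,0],[0,0,0],1.4],
    [[0.7,3.35,0],[0,0,0],1.4],
    [[0,0,2],[0,0,0.174],1.4],
    [[0,0,2],[0,0,0.174],1.4],
    [[0,0,2.4],[0,0,0],1.4],
    [[0,0,1.8],[0,0,0],1.4],
    [[0,0,0.8],[0,0,0],1.4],
    [[0,0,0],[0,0,0],1.4]
  ]
}}

```text
clock: 13.68
tool_pos: [0.4037, 0.0127, 0.2472]
ee_rot: [3.141, -0.002, -2.926]
contact_force: [0.5, -0.1, 0.1]
grip_width: 0.0137
grasp_force: 0.0
```

```bash
python3 plan.py "(.4368,.0198)"
```

```text
clock 13.675 tray [-158.27821447   -6.00806327] L cm 16.238939533035378 turn tool z 0.00042661548793887505
shift in present tool axes cm [ 0.01 -0.01  0.07] push travel cm to wash at edge 17.308939533035378
```

Emit:
{"fn": "move_arm", "kwargs": {
  "targets": [
    [[-0.8,0,0],[0,0,0],1.4],
    [[-1,0,0],[0,0,0],1.4],
    [[-1.2,0,0],[0,0,0],1.4],
    [[-1.2,0,0],[0,0,0],1.4],
    [[-1.2,0,0],[0,0,0],1.4],
    [[-1.2,0,0],[0,0,0],1.4],
    [[-1.2,0,0],[0,0,0],1.4],
    [[-1.2,0,0],[0,0,0],1.4]
  ]
}}

```text
clock: 14.68
tool_pos: [0.4922, 0.0318, 0.2477]
ee_rot: [3.142, -0.0, -2.926]
contact_force: [-0.8, -0.2, 0.1]
grip_width: 0.0139
grasp_force: 0.1
```

```bash
python3 look.py l6
```

```text
14.675 [0.49224014 0.031829   0.24769845] [-0.8 -0.2  0.1]
tcp tray [-101.58335995   -4.00811673]
wrist 0.86 [0.5123 0.0365] [-81.  -3.]
top 0.57 [0.6115 0.0619] [21.1  4.5]
```

Emit:
{"fn": "move_arm", "kwargs": {
  "targets": [
    [[-1.2,0,0],[0,0,0],1.4],
    [[-1.2,0,0],[0,0,0],1.4],
    [[-1.2,0,0],[0,0,0],1.4],
    [[-1.2,0,0],[0,0,0],1.4],
    [[-1,0,0],[0,0,0],1.4],
    [[-0.7,0,0],[0,0,0],0.8],
    [[-0.5,0,0],[0,0,0],0.8]
  ]
}}

```text
clock: 15.85
tool_pos: [0.5602, 0.0467, 0.2476]
ee_rot: [3.142, -0.0, -2.926]
contact_force: [0.1, -0.1, -0.3]
grip_width: 0.0081
grasp_force: 0.2
```

Emit:
{"fn": "move_arm", "kwargs": {
  "targets": [
    [[-1.0,0,0],[0,0,0],0.8],
    [[-1.0,0,0],[0,0,0],0.8],
    [[0,0,0],[0,0,0],0.8],
    [[0,0,0],[0,0,0],0.8]
  ]
}}

```text
clock: 16.35
tool_pos: [0.5793, 0.0509, 0.2477]
ee_rot: [3.142, -0.0, -2.926]
contact_force: [0.1, -1.0, 0.2]
grip_width: 0.0079
grasp_force: 0.0
```

Emit:
{"fn": "move_arm", "kwargs": {
  "targets": [
    [[1.5,0,0],[0,0,0],0.8],
    [[2,0,-2],[0,0,0],0.8],
    [[4,0,-4],[0,0,0],0.8],
    [[5,0,-3],[0,0,0],0.8],
    [[3,0,0],[0,0,0],0.8],
    [[0,0,0],[0,0,0],0.8],
    [[0,0,0],[0,0,0],0.8]
  ]
}}

```text
clock: 17.23
tool_pos: [0.4278, 0.0177, 0.3376]
ee_rot: [-3.142, 0.0, -2.927]
contact_force: [-0.9, 0.3, 0.3]
grip_width: 0.0078
grasp_force: 0.0
```

```bash
python3 look.py l7
```

```text
17.225 [0.42784323 0.01774532 0.33756591] [-0.9  0.3  0.3]
tcp tray [-167.45744826   -6.44071113]
top 0.58 [0.6081 0.0547] [16.5 -2.1]
top 0.37 [0.601  0.0569] [9.9 1.4]
```

View pics/l7.png

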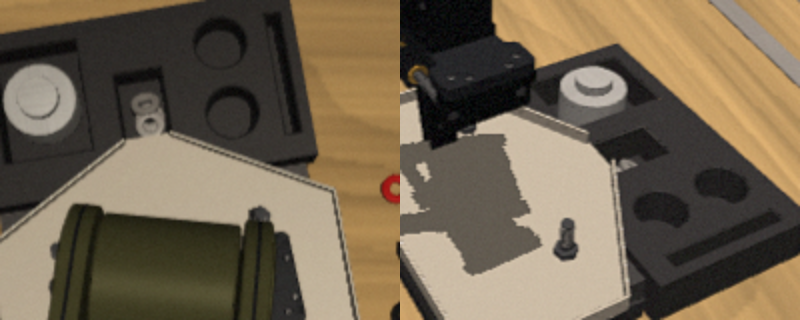

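All three are off the tray. One may be tilted at the spout edge, at (150,122), so I'll zoom in.

```bash
python3 - <<'E'
from workcell import r
import cv2,numpy as np
a=r.camera("top")["color"][105:155,200:250,::-1];b=r.camera("side")["color"][140:190,290:340,::-1]
g=lambda x:np.clip(cv2.resize(x,(400,400),interpolation=cv2.INTER_CUBIC).astype(float)*1.8,0,255).astype(np.uint8)
cv2.imwrite("pics/z.png",np.hstack([g(a),g(b)]))
E
```

```text
(no output)
```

View pics/z.png

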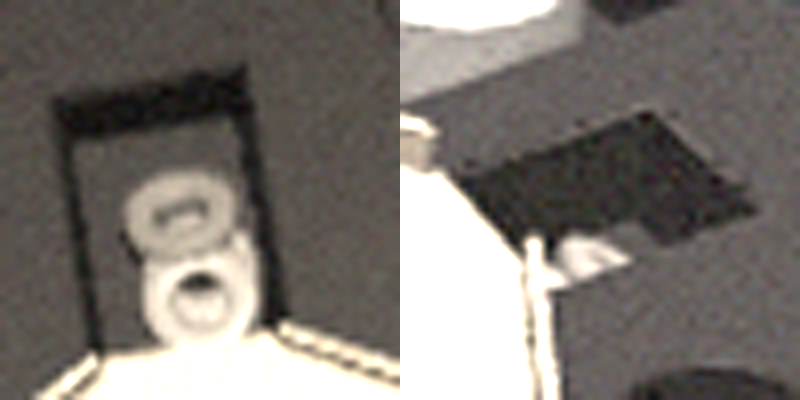

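```bash
python3 - <<'E'
from workcell import r
from h import *
T=np.array([.5915,.0538,.1784]);t=r.camera("top");s=r.camera("side")
for z in(.02,.03,.04,.05,.06):
    f=lambda p,u:(inv(T,ray(p,u,z))*1000).round(1)
    print(z,"near hole top",f(t,(225,142.1)),"near L/R",f(t,(217.8,142)),f(t,(232.5,142)),"far",f(t,(222.5,131.8)),"side top",f(s,(312.5,169.4)),"side mid",f(s,(314,171.5)),"side right",f(s,(318.7,172.7)))
E
```

```text
0.02 near hole top [22.5 -2.3] near L/R [25.1 11.9] [ 20.2 -17.1] far [44.  -0.7] side top [45.5 16.1] side mid [44.6  9.3] side right [51.   1.7]
0.03 near hole top [20.2 -2.6] near L/R [22.8 11.4] [ 17.9 -17.2] far [41.6 -1. ] side top [38.3  7.2] side mid [37.3  0.4] side right [43.7 -7. ]
0.04 near hole top [17.9 -2.8] near L/R [20.5 11. ] [ 15.7 -17.3] far [39.1 -1.3] side top [31.  -1.8] side mid [30.1 -8.4] side right [ 36.3 -15.7]
0.05 near hole top [15.7 -3.1] near L/R [18.2 10.6] [ 13.4 -17.5] far [36.6 -1.6] side top [ 23.7 -10.7] side mid [ 22.9 -17.2] side right [ 29.  -24.4]
0.06 near hole top [13.4 -3.4] near L/R [15.9 10.2] [ 11.2 -17.6] far [34.1 -1.8] side top [ 16.5 -19.7] side mid [ 15.6 -26. ] side right [ 21.6 -33.1]
```

The zoom shows one washer lying near-flat at (200,297) with the third leaning on the stack at (180,215). Both are deep inside the slot: triangulation puts the leaning one at about z = 30 mm, below the 42 mm limit. Handing in.

```bash
python3 -c "
from workcell import r
print(r.close_job())"
```

```text
the job is handed in; nothing more can be done
None
```

All three washers were slid out through the spout one at a time and, as far as the cameras show, lie in the slot, one leaning on the stack; the bolts were not approached, and I handed the job in at about 17.5 s (no verdict was returned).

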